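Check in two returned fobs, then hold the token box open

TASK

Check in the two tagged fobs standing in the beech rack: stand the green-tagged one in the green cradle (pass) and the red-tagged one in the red cradle (reject), and let go of both. Then give the member access to the deposit tokens: lift the clear token box's self-closing lid by its chrome bow handle to 60 degrees from shut and keep holding it there, so you finish still holding the lid. Leave the untagged fob, the key and everything else on the counter where they are.

Things in the scene. Friction and masses are not known exactly. Their poses are not given: they have to be found in the camera images.
- fob_green: Blue plastic key fob with a bright green tag over its top 13 mm and a small green label low on both faces; a flat upright block 36 mm wide (its x), 10 mm thick (its y), 66 mm tall (its z, up), about 30 g, the same either way round. Origin: centre of its underside. It starts upright in one of the rack's three fob slots, standing 38 mm proud of the rack's top. To be put in the green cradle.
- fob_red: The same blue fob with a bright red tag and labels; also starts upright in one of the rack's fob slots. Origin: centre of its underside; axes as for fob_green. To be put in the red cradle.
- fob_plain: The same blue fob without any coloured tag, in the remaining fob slot; it stays there. Origin: centre of its underside.
- key: Brass key standing in the narrow end slot of the rack, round 28 mm bow up, 4 mm thick (its y), 70 mm tall; it stays there. Origin: lower end of its blade.
- rack: Slotted beech rack, a fixed block 66 mm (x) by 190 mm (y) by 45 mm tall. Origin: centre of its underside. Three fob slots (40 mm in x, 13 mm in y) at y = -64, -18 and +28 mm and the key slot at y = +72 mm, all 28 mm deep, floors 17 mm above the counter. Which fob stands in which slot varies.
- nest_pass: Green plastic cradle for fobs that pass, fixed: a block 84 mm (x) by 54 mm (y) by 40 mm tall on an 88 by 58 mm black rubber foot. Origin: centre of its underside. In the middle of its top one slot, 42 mm long in x, 16 mm wide in y, 28 mm deep, its floor 12 mm above the counter, so a seated fob stands 38 mm proud, its width along the cradle's x.
- nest_reject: Red plastic cradle for rejected fobs, of the same make and axes as the green one. The two cradles may stand either way about.
- token_box: Clear polycarbonate token box with stacks of tokens inside, fixed: 130 mm (x) by 180 mm (y) by 75 mm tall. Origin: centre of its underside. Its front, with the lid's handle, faces its -x (towards the robot), the hinge runs along its upper back edge at x = +65 mm, parallel to y.
- hinge (a point): Middle of the lid's hinge line, 75 mm above the counter, on the upper back edge of the token box; axes as the box, and it does not turn with the lid.
- token_lid (a joint): Opening angle of the clear 5 mm lid with black edging, in rad: 0 shut (level, as it starts), growing as its front edge rises; 60 degrees = 1.047. A light hinge spring and its weight close it whenever it is let go, at any angle; it takes about 2 N at the handle. Stop at 1.75.
- lid_bow (a point): Chrome bow handle of the lid, turning with it. Origin: middle of its round rail, 10 mm thick, along the point's y, 96 mm free between its arms, 35 mm clear gap between rail and lid, open above and below. Rail 78 mm above the counter when shut, 170 mm from the hinge line; at lid angle a it is 170 cos a mm in front of the hinge (box's -x) and 170 sin a mm above its shut height, within 3 mm.
- padlock: Tall chrome padlock standing upright, 26 by 50 mm, 115 mm tall; bystander. Origin: centre of its underside.
- coaster: Round black glass coaster, 94 mm across, 7 mm thick, flat on the counter; bystander. Origin: centre of its underside.
- bell: Chrome desk bell on a black base, 82 mm across, 52 mm tall; bystander. Origin: centre of its underside.
- stamp: Hand stamp with a 60 by 30 mm black foot and a dark wood grip, 74 mm tall; bystander. Origin: centre of its underside.
- pen_cup: White ceramic cup, 74 mm across, 95 mm tall; bystander. Origin: centre of its underside.

How it is judged:
By the outcome, as a careful person would: the job done as asked, in the order asked, and still so for the second after the job is handed in, while the arm keeps its last pose, push and grip.
It also fails if it takes over 66 s, if anything falls off the work surface, if the arm or the gripper's body presses on something with over 40 N, if the wrist force passes 120 N, or if a joint passes its speed limit or range.

ROBOT

A 6-joint arm with a two-finger parallel gripper is mounted at the origin on the work surface. World frame = base frame: x ahead of the robot, y to its left, z up, the work surface at z = 0. Lengths are in m, angles in rad, forces in N, time in s.
With the tool pointing down it reaches from about 0.275 to 0.825 m from the base axis. Payload 4.9 kg.
Tool frame: the origin (TCP) lies midway between the tips of the shut fingers; the grasp point (between the pads) lies 19 mm behind it (bot.grip_depth is the distance from the TCP to the grasp point, in m); y points along the fingers, x is the direction in which the jaws open and shut, and the axes are right-handed (so a half turn about y gives the same grasp; the last joint's range is limited). The gripper opens to 85 mm and grips with 20 to 120 N. Pads are 22 mm wide; open, the fingers measure 114 mm over their backs; the gripper's body (76 mm by 85 mm) begins 54 mm behind the grasp point. The pads swing forward as they close: fully open they stand 13 mm farther back than shut.
Start: joints at [-1.379, 0.326, -0.193, 1.052, 0, 1.437], TCP at [0.176, -0.521, 0.231] pointing down, gripper open.
Joint ranges: [-2.65, 2.65], [-0.97, 1.79], [-1.3, 1.35], [-1.93, 2.1], [-1.47, 1.37], [-3.14, 3.14]. Speed limits (rad/s): [2.57, 2.57, 3.14, 3.14, 3.14, 3.14].

INTERFACE

Orientations are given as a unit quaternion [w, x, y, z].
In Python, from cell import bot gives the robot as it stands. Calls block until the motion is done:
- bot.move_pose(position, orientation): joint-space move of the TCP to a pose.
- bot.move_linear(position, speed=0.15, rotation=None, until_force=None): straight line of the TCP; rotation=None keeps the orientation; speed is the mean speed in m/s. With until_force (N) it stops when the force on the tool has changed by that much, and returns True; else False.
- bot.goto_joints(angles): joint-space move.
- bot.set_gripper(opening, grasp_force=None): opening from 0.0 (shut) to 1.0 (fully open); grasp_force is the grip in N (None keeps the last); returns when the fingers have stopped.
- bot.wait(seconds).
- bot.solve_ik(position, orientation): joint angles nearest the present ones, or None.
- bot.camera(name): name is "scene" or "top" or "wrist"; returns the picture (384x512x3 uint8, red, green, blue); there is no depth.
- bot.calibration(name): a dict with "mtx" (3x3 intrinsics, pixels), "extrinsics" (4x4, takes a point from world to camera coordinates); the wrist camera has in their place "hand_eye" (4x4, takes a point from camera to tool coordinates, whose origin is the TCP and whose axes are the tool frame's). Camera axes: x right, y down, z forward; pixel columns grow to the right and rows downward; lengths in m; the calibration is good to about 2 mm. A picture is of the moment at which its call begins: read the wrist's pose just before it. calibration takes no time and is no camera call.
A pose or a line that the arm cannot do raises bot.PlanningError and nothing moves.
- bot.close_job(): hands the job in, once; it reports no verdict.
Trained networks look in the newest picture that a camera, given by its name, has taken for a name from the list of things; names that differ only in an ending like _2 or _b are one class to them, and where a whole thing is asked for, a point or a joint stands for the part that bears it (a point fixed in the world has none). Each returns a list of dicts, best first, with "confidence" (0 to 1); they miss things now and then, are a little off and sometimes report something else, mostly with a low value. They report only what shows in the picture. A call takes as long as a camera call.
- bot.search_frame(camera, thing): "bbox" ([left, top, width, height] in pixels, round what is visible of it).
Readings, each from a call of its own:
- bot.read_clock(): time.
- bot.read_joint_positions(): joint angles.
- bot.read_joint_vel(): joint speeds.
- bot.read_joint_efforts(): joint torques, N m.
- bot.read_position(): TCP position.
- bot.read_tool_rot(): TCP orientation.
- bot.read_ft_force(): force on the tool from outside, world axes, zero at the start.
- bot.read_moment(): the same for the moment, N m.
- bot.read_gripper_width(): opening from 0.0 (shut) to 1.0 (fully open).
Only numpy, scipy, OpenCV 4.12 (cv2) and the standard library are available. Lean on these libraries where they do the work, as an engineer would, in place of code of your own. Each camera call takes 0.05 s, during which the arm holds its last target. There are 200 camera calls.

## Working session

There is one attempt and no reset: what is moved stays moved. The work goes in short steps, each a Python script; the robot and the scene stay as the last script left them, time stands still between calls to the robot, and variables do not carry over. Pictures are saved under pics/ and viewed, about 8 in all and at most 12, crops included, and the job is handed in when it is done.

```bash
mkdir -p pics; ls; cat > h.py <<'E'
import numpy as np, cv2
from cell import bot
from scipy.spatial.transform import Rotation as R
def save(n,im): cv2.imwrite('pics/'+n,im[:,:,::-1])
E
python3 - <<'E'
from h import *
for c in ('scene','top'):
    save(c+'0.png',bot.camera(c)); k=bot.calibration(c); print(c,np.round(k['mtx'],1).tolist(),np.round(k['extrinsics'],3).tolist())
    for t in ['fob_green','fob_red','fob_plain','key','rack','nest_pass','nest_reject','token_box','lid_bow']:
        d=bot.search_frame(c,t); print(t,[(np.round(x['bbox'],0).tolist(),round(x['confidence'],2)) for x in d[:2]])
print(bot.calibration('wrist'),bot.read_clock(),bot.read_tool_rot(),bot.grip_depth)
E
```

```text
pics
scene [[461.9, 0.0, 250.0], [0.0, 461.9, 193.2], [0.0, 0.0, 1.0]] [[0.841, 0.54, -0.017, -0.465], [0.374, -0.606, -0.702, -0.176], [-0.39, 0.584, -0.712, 1.33], [0.0, 0.0, 0.0, 1.0]]
fob_green [([182.0, 246.0, 19.0, 28.0], 0.77)]
fob_red [([148.0, 284.0, 18.0, 21.0], 0.56)]
fob_plain [([163.0, 264.0, 20.0, 26.0], 0.56), ([136.0, 241.0, 88.0, 90.0], 0.2)]
key [([199.0, 238.0, 10.0, 14.0], 0.66)]
rack [([136.0, 241.0, 91.0, 90.0], 0.63), ([217.0, 278.0, 39.0, 62.0], 0.24)]
nest_pass [([235.0, 207.0, 43.0, 37.0], 0.58)]
nest_reject [([213.0, 172.0, 42.0, 36.0], 0.72)]
token_box [([265.0, 94.0, 80.0, 71.0], 0.88)]
lid_bow [([263.0, 92.0, 79.0, 54.0], 0.97)]
top [[379.1, 0.0, 248.7], [0.0, 379.1, 194.7], [0.0, 0.0, 1.0]] [[0.003, -1.0, -0.003, -0.035], [-0.991, -0.002, -0.133, 0.606], [0.133, 0.003, -0.991, 0.966], [0.0, 0.0, 0.0, 1.0]]
fob_green [([322.0, 206.0, 10.0, 14.0], 0.66)]
fob_red [([360.0, 209.0, 7.0, 15.0], 0.66), ([240.0, 179.0, 25.0, 37.0], 0.44)]
fob_plain [([344.0, 206.0, 7.0, 15.0], 0.44)]
key [([81.0, 190.0, 78.0, 72.0], 0.36)]
rack [([239.0, 181.0, 26.0, 38.0], 0.7
[... 173 characters left out ...]
, 0.75), ([343.0, 205.0, 4.0, 16.0], 0.22)]
lid_bow [([80.0, 191.0, 75.0, 72.0], 0.9), ([257.0, 123.0, 22.0, 26.0], 0.48)]
{'mtx': array([[312.45878846,   0.        , 257.51691085],
       [  0.        , 312.45878846, 192.15224608],
       [  0.        ,   0.        ,   1.        ]]), 'hand_eye': array([[ 9.99998895e-01, -1.09027093e-03,  1.01035298e-03,
        -3.88294731e-04],
       [-1.28478157e-03, -2.92130245e-01,  9.56377681e-01,
        -1.42457278e-01],
       [-7.47556124e-04, -9.56377923e-01, -2.92131323e-01,
         7.40087578e-02],
       [ 0.00000000e+00,  0.00000000e+00,  0.00000000e+00,
         1.00000000e+00]])} 1.0 [-0.57445855  0.57449297 -0.41227684  0.41228997] 0.0187
```

```bash
python3 - <<'E'
import cv2
t=cv2.imread('pics/top0.png')[100:290,60:400]; cv2.imwrite('pics/t1.png',cv2.resize(t,None,fx=2.35,fy=2.35,interpolation=2))
s=cv2.imread('pics/scene0.png')[60:350,110:400]; cv2.imwrite('pics/s1.png',cv2.resize(s,None,fx=2,fy=2,interpolation=2))
E
```

```text
(no output)
```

View pics/t1.png

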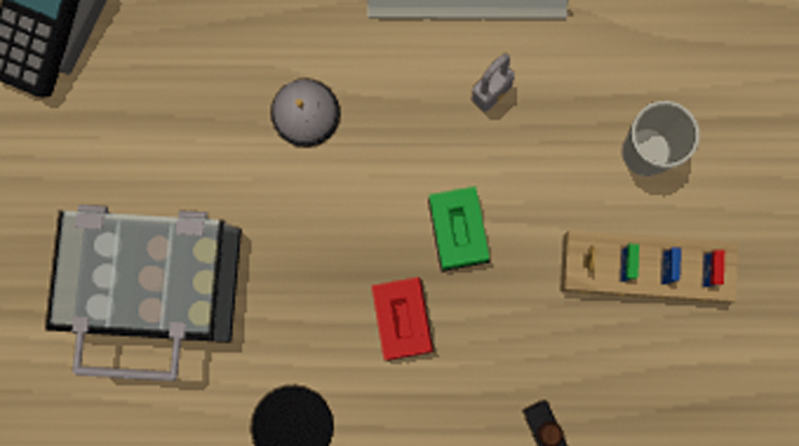

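View pics/s1.png

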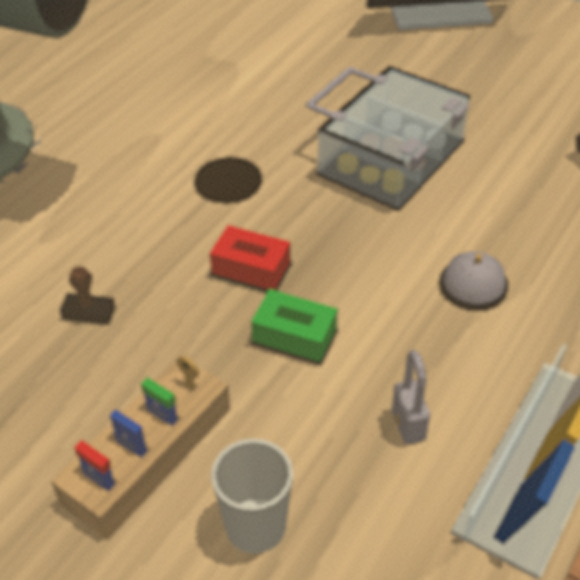

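```bash
cat >> h.py <<'E'
def ray(c,uv):  # camera origin, direction(s) in world
    k=bot.calibration(c)
    if c=='wrist':
        T=WT@k['hand_eye']
    else: T=np.linalg.inv(k['extrinsics'])
    uv=np.atleast_2d(np.float64(uv)); p=np.c_[uv,np.ones(len(uv))]@np.linalg.inv(k['mtx']).T
    return T[:3,3],p@T[:3,:3].T
def onz(c,uv,z):
    o,d=ray(c,uv); return o+d*((z-o[2])/d[:,2])[:,None]
def tri(rays): # list of (o,d)
    A=np.zeros((3,3));b=np.zeros(3)
    for o,d in rays:
        d=d.ravel()/np.linalg.norm(d);P=np.eye(3)-np.outer(d,d);A+=P;b+=P@o
    X=np.linalg.solve(A,b); return X,[np.linalg.norm(np.cross(X-o,d.ravel()/np.linalg.norm(d))) for o,d in rays]
def tf():
    p=bot.read_position();q=bot.read_tool_rot();T=np.eye(4);T[:3,:3]=R.from_quat(np.r_[q[1:],q[0]]).as_matrix();T[:3,3]=p;return T
def wrist(n=None):
    global WT
    WT=tf(); im=bot.camera('wrist')
    if n: save(n,im); np.save('pics/'+n+'.npy',WT)
    return im
def loadwt(n):
    global WT; WT=np.load('pics/'+n+'.npy'); return cv2.imread('pics/'+n)[:,:,::-1]
def down(yaw): # tool pointing down, jaw axis x at world angle yaw
    x=np.array([np.cos(yaw),np.sin(yaw),0]);y=np.array([0,0,-1.]);M=np.c_[x,y,np.cross(x,y)]
    q=R.from_matrix(M).as_quat(); return np.r_[q[3],q[:3]]
E
python3 - <<'E'
from h import *
f=lambda u,v:(60+u/2.35,100+v/2.35); g=lambda u,v:(110+u/2,60+v/2)
P={'green':((630,246),(159,388),.083),'blue':((674,250),(126,418),.083),'red':((717,254),(93,449),.083),'key':((589,258),(188,362),.087),
'npass':((459,229),(295,316),.04),'nrej':((402,318),(251,247),.04),'bowL':((77,374),(351,74),.078),'bowR':((177,376),(314,106),.078),'boxFL':((48,328),(391,68),.075),'boxFR':((222,340),(322,122),.075),'hingeL':((62,211),(391,68),.075)}
for n,(a,b,z) in P.items():
    X,r=tri([ray('top',f(*a)),ray('scene',g(*b))]); print(n,onz('top',f(*a),z)[0].round(3),onz('scene',g(*b),z)[0].round(3),'tri',X.round(3),np.round(r,3))
print(tf().round(2))
E
```

```text
green [ 0.575 -0.235  0.083] [ 0.563 -0.236  0.083] tri [ 0.571 -0.237  0.089] [0.005 0.005]
blue [ 0.571 -0.282  0.083] [ 0.559 -0.282  0.083] tri [ 0.567 -0.283  0.091] [0.004 0.004]
red [ 0.566 -0.328  0.083] [ 0.555 -0.325  0.083] tri [ 0.563 -0.328  0.093] [0.003 0.003]
key [ 0.561 -0.19   0.087] [ 0.57  -0.197  0.087] tri [ 0.563 -0.191  0.076] [0.001 0.001]
npass [ 0.598 -0.051  0.04 ] [ 0.607 -0.053  0.04 ] tri [ 0.602 -0.05   0.033] [0.003 0.003]
nrej [0.498 0.012 0.04 ] [0.503 0.013 0.04 ] tri [0.5   0.014 0.038] [0.002 0.002]
bowL [0.437 0.355 0.078] [0.451 0.346 0.078] tri [0.439 0.363 0.063] [0.003 0.003]
bowR [0.435 0.249 0.078] [0.446 0.254 0.078] tri [0.44  0.253 0.075] [0.006 0.006]
boxFL [0.486 0.391 0.075] [0.49  0.393 0.075] tri [0.487 0.393 0.074] [0.002 0.002]
boxFR [0.473 0.203 0.075] [0.471 0.232 0.075] tri [0.479 0.203 0.095] [0.008 0.008]
hingeL [0.613 0.383 0.075] [0.49  0.393 0.075] tri [0.568 0.313 0.166] [0.041 0.041]
[[ 0.32 -0.    0.95  0.18]
 [-0.95 -0.    0.32 -0.52]
 [ 0.   -1.   -0.    0.23]
 [ 0.    0.    0.    1.  ]]
```

```bash
python3 - <<'E'
from h import *
q=down(np.radians(-95))
for n,p in [('r1',(.55,-.31,.21)),('r2',(.58,-.24,.21)),('n1',(.58,-.06,.20)),('n2',(.53,.03,.20))]:
    bot.move_pose(p,q); bot.wait(.15); wrist(n+'.png')
print(bot.read_clock())
E
python3 - <<'E'
import cv2,numpy as np
cv2.imwrite('pics/m.png',cv2.resize(np.hstack([cv2.imread(f'pics/{n}.png') for n in ('r1','n1')]),(800,300),interpolation=3))
E
```

```text
9.5667
```

View pics/m.png

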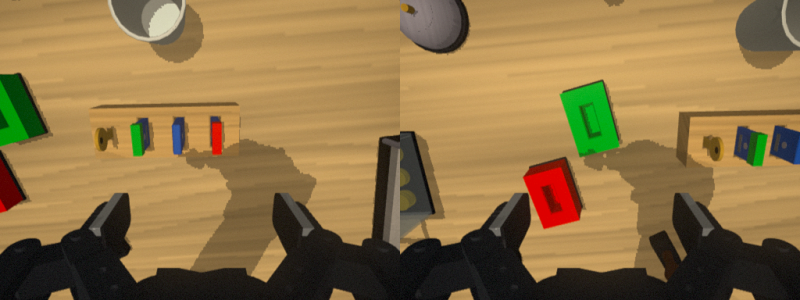

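```bash
cat >> h.py <<'E'
from scipy.optimize import minimize
def proj(c,P,T=None):
    k=bot.calibration(c); E=np.linalg.inv(T@k['hand_eye']) if c=='wrist' else k['extrinsics']
    p=(P@E[:3,:3].T+E[:3,3])@k['mtx'].T; return p[:,:2]/p[:,2:]
def cmask(im,col,box=None):
    h,s,v=cv2.split(cv2.cvtColor(im,cv2.COLOR_RGB2HSV)); h=h.astype(int)
    m=(s>150)&(v>40)&(((h>45)&(h<80)) if col=='g' else ((h<5)|(h>174)))
    return m
def fitbox(views,col,dim,x0,free_z=True):
    """views: wrist image names; dim (dx,dy,dz) with top at z; x0=[x,y,yaw,ztop]; joint silhouette fit"""
    D=[]
    C=np.array([[i,j,k] for i in(-.5,.5) for j in(-.5,.5) for k in(-1,0)])*dim
    def pts(x): 
        return C@R.from_euler('z',x[2]).as_matrix().T+[x[0],x[1],x[3]]
    for n in views:
        im=loadwt(n); m=cmask(im,col); T=WT.copy()
        u=proj('wrist',pts(x0),T); lo=(u.min(0)-18).astype(int); hi=(u.max(0)+18).astype(int)
        w=np.zeros_like(m); w[max(lo[1],0):hi[1],max(lo[0],0):hi[0]]=1
        nl,lab,st,_=cv2.connectedComponentsWithStats((m&w).astype(np.uint8))
        b=1+np.argmax(st[1:,4]); D.append(((lab==b).astype(float),T,lo))
    def cost(x):
        c=0
        for m,T,lo in D:
            u=proj('wrist',pts(x),T); hull=cv2.convexHull(u.astype(np.float32))[:,0]
            s=4; big=np.zeros((m.shape[0]*s,m.shape[1]*s),np.uint8)
            cv2.fillConvexPoly(big,np.round(((hull+.5)*s-.5)*16).astype(np.int32),255,shift=4)
            r=cv2.resize(big,m.shape[::-1],interpolation=cv2.INTER_AREA)/255.
            c+=np.abs(r-m).sum()/m.sum()
        return c
    sc=np.array([.01,.01,.15,.01]); best=None
    for rep in range(2):
        r=minimize(lambda d:cost(x0+d*sc),np.zeros(4),method='Nelder-Mead',options=dict(initial_simplex=np.vstack([np.zeros(4),np.eye(4)*.7]),xatol=.005,fatol=1e-4,maxfev=220)); x0=x0+r.x*sc
    return x0,r.fun
E
python3 - <<'E'
from h import *
y=np.radians(-5)
for n,v,c,d,x in [('green',['r1.png','r2.png'],'g',(.036,.010,.013),[.571,-.237,y,.083]),('red',['r1.png','r2.png'],'r',(.036,.010,.013),[.563,-.328,y,.083]),
 ('pass',['n1.png','n2.png'],'g',(.084,.054,.036),[.6,-.05,y+.2,.04]),('rej',['n1.png','n2.png'],'r',(.084,.054,.036),[.5,.013,y+.2,.04])]:
    x,f=fitbox(v,c,d,np.array(x)); print(n,x.round(4),np.degrees(x[2]).round(1),round(f,3))
    for w in v:
        im=loadwt(w);print(proj('wrist',np.array([[x[0],x[1],x[3]]]),WT).round(0))
E
```

```text
green [ 0.5592 -0.2375 -0.0677  0.084 ] -3.9 0.12Traceback (most recent call last):
  File "<stdin>", line 7, in <module>
NameError: name 'WT' is not defined
```

```bash
cat > f.py <<'E'
from h import *
y=np.radians(-5)
for n,v,c,d,x in [('green',['r1.png','r2.png'],'g',(.036,.010,.013),[.571,-.237,y,.083]),('red',['r1.png','r2.png'],'r',(.036,.010,.013),[.563,-.328,y,.083]),
 ('pass',['n1.png','n2.png'],'g',(.084,.054,.036),[.6,-.05,.2,.04]),('rej',['n1.png','n2.png'],'r',(.084,.054,.036),[.5,.013,.2,.04])]:
    x,f=fitbox(v,c,d,np.array(x)); print(n,x.round(4),np.degrees(x[2]).round(1),round(f,3))
E
python3 f.py
```

```text
green [ 0.5592 -0.2375 -0.0677  0.084 ] -3.9 0.12
red [ 0.5528 -0.3288 -0.0567  0.0831] -3.3 0.409
pass [ 0.6013 -0.0507  0.1825  0.0388] 10.5 0.032
rej [0.4965 0.0144 0.1758 0.0356] 10.1 0.324
```

```bash
python3 - <<'E'
from h import *
rows=[]
for n,P in [('r1',[.5528,-.3288,.083]),('r2',[.5528,-.3288,.083]),('n1',[.4965,.0144,.04]),('n2',[.4965,.0144,.04])]:
    im=loadwt(n+'.png'); T=np.load(f'pics/{n}.png.npy'); u=proj('wrist',np.array([P]),T)[0].astype(int); print(n,u)
    w=45 if n[0]=='r' else 60
    im=cv2.copyMakeBorder(im,60,60,60,60,cv2.BORDER_CONSTANT)
    c=im[u[1]+60-w:u[1]+60+w,u[0]+60-w:u[0]+60+w]
    m=np.dstack([cmask(c,'r')*255]*3).astype(np.uint8)
    rows.append(cv2.resize(np.vstack([c,m]),(200,400),interpolation=cv2.INTER_NEAREST))
save('chk.png',np.hstack(rows))
E
```

```text
r1 [276 177]
r2 [355 203]
n1 [193 256]
n2 [275 204]
```

View pics/chk.png

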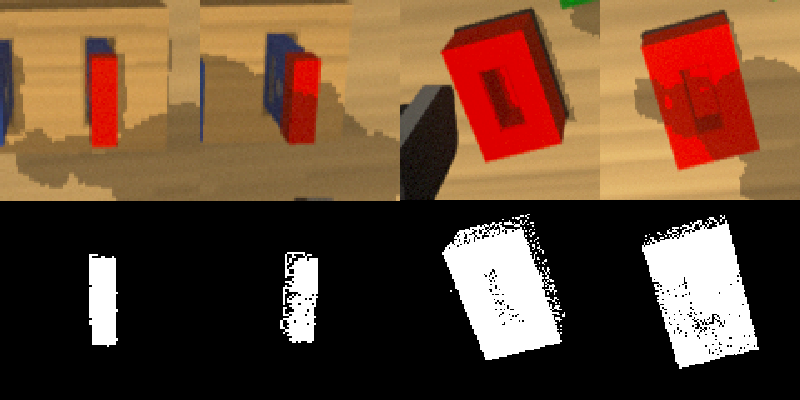

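```bash
python3 - <<'E'
s=open('h.py').read()
a=s.index('    h,s,v=cv2.split'); b=s.index('    return m\ndef fitbox')
s=s[:a]+"""    r,g,b=[c.astype(float) for c in cv2.split(cv2.medianBlur(im,3))]
    m=(g>1.4*np.maximum(r,b)+8) if col=='g' else (r>1.9*np.maximum(g,b)+8)
    m=cv2.morphologyEx(m.astype(np.uint8),cv2.MORPH_CLOSE,np.ones((5,5)))>0
"""+s[b:]
open('h.py','w').write(s)
E
python3 f.py
```

```text
Traceback (most recent call last):
  File "f.py", line 5, in <module>
    x,f=fitbox(v,c,d,np.array(x)); print(n,x.round(4),np.degrees(x[2]).round(1),round(f,3))
        ~~~~~~^^^^^^^^^^^^^^^^^^^
  File "h.py", line 63, in fitbox
    r=minimize(lambda d:cost(x0+d*sc),np.zeros(4),method='Nelder-Mead',options=dict(initial_simplex=np.vstack([np.zeros(4),np.eye(4)*.7]),xatol=.005,fatol=1e-4,maxfev=220)); x0=x0+r.x*sc
  File "h.py", line 63, in <lambda>
    r=minimize(lambda d:cost(x0+d*sc),np.zeros(4),method='Nelder-Mead',options=dict(initial_simplex=np.vstack([np.zeros(4),np.eye(4)*.7]),xatol=.005,fatol=1e-4,maxfev=220)); x0=x0+r.x*sc
                        ~~~~^^^^^^^^^
  File "h.py", line 55, in cost
    u=proj('wrist',pts(x),T); hull=cv2.convexHull(u.astype(np.float32))[:,0]
  File "h.py", line 33, in proj
    k=bot.calibration(c); E=np.linalg.inv(T@k['hand_eye']) if c=='wrist' else k['extrinsics']
ValueError: time passes only in moves, steps and waits
```

```bash
sed -i 's/bot\.calibration(c)/cal(c)/' h.py; sed -i '3a import functools\n@functools.cache\ndef cal(c): return bot.calibration(c)' h.py; python3 f.py; python3 -c "
from h import *
print(bot.read_clock(),bot.read_position())"
```

```text
green [ 0.5592 -0.2376 -0.0657  0.0837] -3.8 0.107
red [ 0.5531 -0.3288 -0.0777  0.0853] -4.5 0.155
pass [ 0.6015 -0.0506  0.1833  0.0391] 10.5 0.041
rej [0.4979 0.014  0.1795 0.0395] 10.3 0.035
9.5667 [0.52999695 0.02997399 0.19999732]
```

```bash
cat >> h.py <<'E'
def st(*a): print(*a,'t',round(bot.read_clock(),2),'p',bot.read_position().round(4),'g',round(bot.read_gripper_width(),3),'F',bot.read_ft_force().round(1))
def transfer(fx,fy,fyaw,nx,ny,nyaw):
    bot.set_gripper(.38)
    bot.move_pose([fx,fy,.13],down(fyaw-np.pi/2))
    h=bot.move_linear([fx,fy,.052],speed=.1,until_force=8); st('at fob',h)
    if h: return
    bot.set_gripper(0,grasp_force=35); st('gripped')
    bot.move_linear([fx,fy,.15],speed=.12)
    bot.move_pose([nx,ny,.13],down(nyaw-np.pi/2)); wrist('held_%d.png'%(bot.read_clock()*10)); st('over nest')
    bot.move_linear([nx,ny,.083],speed=.12)
    h=bot.move_linear([nx,ny,.0465],speed=.05,until_force=6); st('down',h)
E
python3 - <<'E'
from h import *
transfer(.5592,-.2376,-.067,.6015,-.0506,.182)
E
ls pics
```

```text
at fob False t 15.84 p [ 0.5597 -0.2379  0.0526] g 0.379 F [-0.1 -0.7  0.4]
gripped t 16.16 p [ 0.5598 -0.238   0.0528] g 0.113 F [-1.1  0.2  3.7]
over nest t 17.97 p [ 0.6015 -0.0521  0.1299] g 0.113 F [-0.3 -0.2 -0.3]
down True t 19.18 p [ 0.6007 -0.0503  0.0477] g 0.109 F [-0.6  0.7  4.9]
chk.png
held_179.png
held_179.png.npy
m.png
n1.png
n1.png.npy
n2.png
n2.png.npy
r1.png
r1.png.npy
r2.png
r2.png.npy
s1.png
scene0.png
t1.png
top0.png
```

```bash
python3 - <<'E'
from h import *
bot.set_gripper(.38); p=bot.read_position(); bot.move_linear([p[0],p[1],.13],speed=.15); st('rel')
transfer(.5531,-.3288,-.067,.4979,.014,.181)
E
```

```text
rel t 20.23 p [ 0.5995 -0.0501  0.1293] g 0.385 F [-0.5 -0.3 -0.2]
at fob False t 22.48 p [ 0.5536 -0.329   0.0526] g 0.378 F [ 0.1 -1.2  0.2]
gripped t 22.79 p [ 0.5537 -0.3292  0.053 ] g 0.11 F [-0.   0.2  3.5]
over nest t 25.12 p [0.4989 0.0129 0.1301] g 0.114 F [-0.2 -0.5 -0.1]
down True t 26.33 p [0.4972 0.0141 0.0478] g 0.11 F [-0.1 -0.2  4.4]
```

```bash
python3 - <<'E'
from h import *
bot.set_gripper(.38); p=bot.read_position(); bot.move_linear([p[0],p[1],.14],speed=.15); st('rel')
for n,p in [('b1',(.45,.27,.22)),('b2',(.42,.34,.22))]:
    bot.move_pose(p,down(np.radians(-92))); bot.wait(.15); wrist(n+'.png')
    print([(np.round(x['bbox']).tolist(),round(x['confidence'],2)) for x in bot.search_frame('wrist','lid_bow')[:2]])
save('scene1.png',bot.camera('scene')); st('')
a=cv2.imread('pics/scene1.png')[170:340,120:290]
ims=[cv2.imread(f'pics/{n}.png') for n in('b1','b2')]
cv2.imwrite('pics/m2.png',np.hstack([cv2.resize(np.vstack(ims),(400,600),interpolation=3),cv2.resize(a,(400,600))]))
E
```

```text
rel t 27.45 p [0.496  0.0143 0.1394] g 0.379 F [-0.6  0.9 -1.1]
[([106.0, 0.0, 224.0, 202.0], 0.78), ([106.0, 0.0, 227.0, 203.0], 0.73)]
[([189.0, 0.0, 226.0, 167.0], 0.94)]
 t 32.97 p [0.4204 0.3393 0.22  ] g 0.382 F [ 0.3 -0.1  0. ]
```

View pics/m2.png

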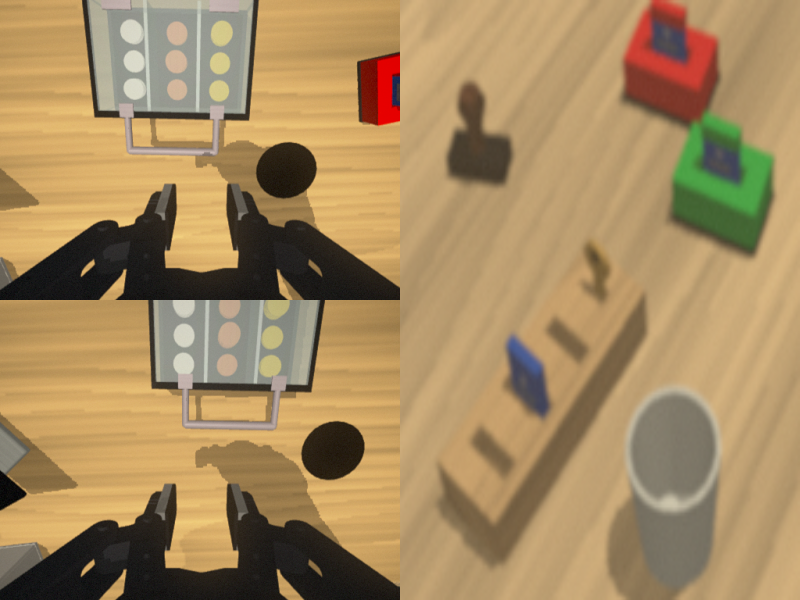

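```bash
python3 - <<'E'
from h import *
import h
L=[]
for n,(u0,v0),(u1,v1) in [('b1',(166,193),(275,194.5)),('b2',(238,160),(351,162.5))]:
    im=loadwt(n+'.png'); f=cv2.cvtColor(im,cv2.COLOR_RGB2HSV).astype(float); low=(f[:,:,1]<75)&(f[:,:,2]>60)
    U=[];V=[];W=[]
    for u in range(u0+12,u1-12):
        v=int(round(v0+(v1-v0)*(u-u0)/(u1-u0))); r=np.arange(v-9,v+10); k=low[r,u]
        if 2<k.sum()<17: U.append(u);V.append(r[k].mean());W.append(k.sum())
    a,b=np.polyfit(U,V,1)
    # arm centres 14 px above rail
    ends=[]
    for ue in(u0,u1):
        v=int(a*ue+b)-14; c=np.arange(ue-14,ue+15); k=low[v-3:v+4][:,c].sum(0)>3; ends.append(c[k].mean())
    print(n,len(U),np.mean(W),np.std(np.polyval([a,b],U)-V).round(2),ends)
    L.append([ray('wrist',(e,a*e+b)) for e in ends]); print([onz('wrist',(e,a*e+b),.078)[0].round(4) for e in ends])
P=[]
for i in(0,1):
    X,r=tri([L[0][i],L[1][i]]); print(X.round(4),np.round(r,4)); P.append(X)
print('mid',np.mean(P,0).round(4),'yaw',np.degrees(np.arctan2(-(P[0]-P[1])[0],(P[0]-P[1])[1])))
# lid corners: front-edge pixels (b1, b2) estimated by eye
for n,c in [('b1',[(123,151),(318,153)]),('b2',[(194,115),(397,116)])]:
    loadwt(n+'.png'); print(n,onz('wrist',c,.075).round(3))
E
```

```text
b1 85 9.83529411764706 0.21 [np.float64(165.0), np.float64(275.5)]
[array([0.4405, 0.3582, 0.078 ]), array([0.4345, 0.2532, 0.078 ])]
b2 89 10.269662921348315 0.18 [np.float64(236.5), np.float64(351.0)]
[array([0.4403, 0.3579, 0.078 ]), array([0.4344, 0.2523, 0.078 ])]
[0.4407 0.3578 0.0791] [0.0002 0.0002]
[0.4352 0.2533 0.081 ] [0.0003 0.0003]
mid [0.438  0.3056 0.08  ] yaw -2.9686223634564377
b1 [[0.48  0.393 0.075]
 [0.472 0.213 0.075]]
b2 [[0.481 0.394 0.075]
 [0.473 0.212 0.075]]
```

```bash
cat >> h.py <<'E'
BY=-.05; EX=np.array([np.cos(BY),np.sin(BY)]); RAIL=np.array([.4375,.3055])
def arc(a,gd=.019): return np.r_[RAIL+.17*(1-np.cos(a))*EX,.078+.17*np.sin(a)-gd]
E
python3 - <<'E'
from h import *
q=None
for y in(BY,BY+np.pi):
    A=[bot.solve_ik(arc(a)+[0,0,d],down(y)) for a,d in((0,.08),(0,0),(.5,0),(1.05,0))]; print([None if x is None else np.round(x,2) for x in A])
    if q is None and all(x is not None for x in A): q=down(y)
bot.set_gripper(.28)
bot.move_pose(arc(0)+[0,0,.07],q)
h=bot.move_linear(arc(0),speed=.08,until_force=6); st('at rail',h)
if not h:
    bot.set_gripper(0,grasp_force=45); st('grip')
E
```

```text
[array([ 0.47,  0.38, -0.37,  0.82,  0.  ,  2.09]), array([ 0.47,  0.48, -0.46,  0.64,  0.  ,  2.09]), array([ 0.45,  0.4 , -0.33,  0.84,  0.  ,  2.07]), array([ 0.4 ,  0.44, -0.08,  1.04,  0.  ,  2.02])]
[array([ 0.47,  0.38, -0.37,  0.82,  0.  , -1.05]), array([ 0.47,  0.48, -0.46,  0.64,  0.  , -1.05]), array([ 0.45,  0.4 , -0.33,  0.84,  0.  , -1.07]), array([ 0.4 ,  0.44, -0.08,  1.04,  0.  , -1.12])]
at rail False t 38.09 p [0.4379 0.3057 0.0594] g 0.279 F [-0.7 -0.6  0.5]
grip t 38.38 p [0.4378 0.3058 0.0595] g 0.098 F [-0.7  0.5  2. ]
```

```bash
python3 - <<'E'
from h import *
for a in (.1,.2,.35,.5):
    bot.move_linear(arc(a,.0187),speed=.06); st(a)
save('scene2.png',bot.camera('scene')); 
a=cv2.imread('pics/scene2.png')[50:200,220:380]; cv2.imwrite('pics/m3.png',cv2.resize(a,(640,600),interpolation=2))
E
```

```text
0.1 t 38.82 p [0.4388 0.3056 0.0767] g 0.099 F [ 1.6  2.1 -2.2]
0.2 t 39.25 p [0.4414 0.3055 0.0933] g 0.098 F [ 4.   2.5 -2.7]
0.35 t 39.83 p [0.4482 0.3051 0.1173] g 0.097 F [ 5.4  3.3 -5.5]
0.5 t 40.4 p [0.4582 0.3045 0.1402] g 0.092 F [ 5.6  2.6 -4.9]
```

View pics/m3.png

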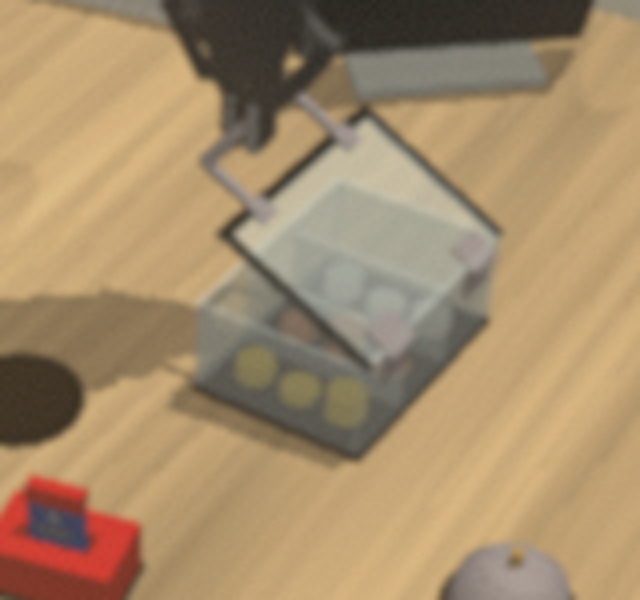

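```bash
python3 - <<'E'
from h import *
bot.set_gripper(0,grasp_force=65); st('regrip')
for a in (.65,.8,.93,1.047):
    bot.move_linear(arc(a,.0187),speed=.06); st(a)
bot.wait(.3);st('end')
save('scene3.png',bot.camera('scene')); save('top3.png',bot.camera('top')); wrist('b3.png')
a=cv2.imread('pics/scene3.png')[40:190,220:380]; b=cv2.imread('pics/b3.png')
t=cv2.imread('pics/top3.png')[170:270,70:203]
cv2.imwrite('pics/m4.png',np.hstack([cv2.resize(a,(400,600),interpolation=2)[:, :],np.vstack([cv2.resize(b,(400,300)),cv2.resize(t,(400,300),interpolation=2)])]))
E
```

```text
regrip t 40.67 p [0.4581 0.3045 0.1401] g 0.09 F [ 4.5  3.6 -6.6]
0.65 t 41.24 p [0.4714 0.3037 0.1617] g 0.088 F [ 0.8  3.7 -4.9]
0.8 t 41.82 p [0.4883 0.3028 0.1815] g 0.088 F [-4.7  1.6  0.8]
0.93 t 42.33 p [0.5046 0.3019 0.1962] g 0.086 F [-6.6  1.2  4.7]
1.047 t 42.82 p [0.5212 0.301  0.2079] g 0.086 F [-8.7  0.2  6.9]
end t 43.12 p [0.521  0.301  0.2078] g 0.084 F [-8.3  0.   7.6]
```

View pics/m4.png

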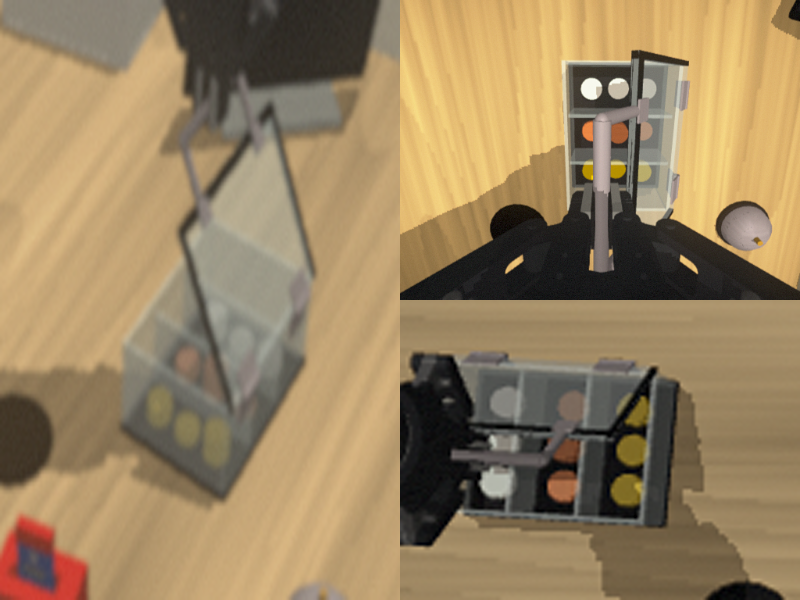

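```bash
python3 - <<'E'
from h import *
H=RAIL+.17*EX; EY=np.array([-EX[1],EX[0]]); T=np.load('pics/b3.png.npy')
def lid(a,y,r=.130,o=0): # o: offset normal to the lid (up when shut)
    x=-r*np.cos(a)+o*np.sin(a); z=.075+r*np.sin(a)+o*np.cos(a); return np.r_[H+x*EX+y*EY,z]
for d in(54,57,60,63,66):
    a=np.radians(d); P=np.array([lid(a,.09),lid(a,-.09)])
    print(d,[proj(c,P,T).round(1).tolist() for c in('scene','top','wrist')])
b={n:cv2.imread(f'pics/{n}.png') for n in('scene3','b3','top3')}
def crop(n,u,v,w,h,c=[]):
    im=b[n][v:v+h,u:u+w]; im=cv2.resize(im,(400,300),interpolation=2)
    for d,col in((54,(255,0,0)),(60,(0,255,0)),(66,(0,0,255))):
        a=np.radians(d); P=np.array([lid(a,.09),lid(a,-.09),lid(a,-.09,.0),lid(a,.09,0),lid(a,.09)])
        q=proj({'s':'scene','b':'wrist','t':'top'}[n[0]],P,T); q=(q+.5-[u,v])*[400/w,300/h]
        cv2.polylines(im,[np.int32(q*16)],False,col,1,cv2.LINE_AA,4)
    return im
cv2.imwrite('pics/m5.png',np.vstack([np.hstack([crop('scene3',270,55,80,60),crop('scene3',280,80,80,60)]),np.hstack([crop('b3',200,50,200,150),crop('top3',80,180,100,75)])]))
E
```

```text
54 [[[323.2, 65.4], [286.7, 97.3]], [[61.2, 216.8], [140.3, 220.9]], [[278.5, 64.1], [273.3, 351.2]]]
57 [[[325.3, 64.7], [288.8, 96.7]], [[60.7, 214.2], [140.0, 218.3]], [[290.3, 63.3], [282.0, 355.7]]]
60 [[[327.3, 64.1], [290.9, 96.2]], [[60.2, 211.5], [139.8, 215.6]], [[303.1, 62.5], [291.3, 360.0]]]
63 [[[329.5, 63.6], [293.1, 95.8]], [[59.8, 208.7], [139.6, 212.9]], [[316.7, 61.8], [301.2, 364.1]]]
66 [[[331.7, 63.3], [295.3, 95.6]], [[59.5, 205.8], [139.5, 210.0]], [[331.0, 61.2], [311.5, 367.9]]]
```

View pics/m5.png

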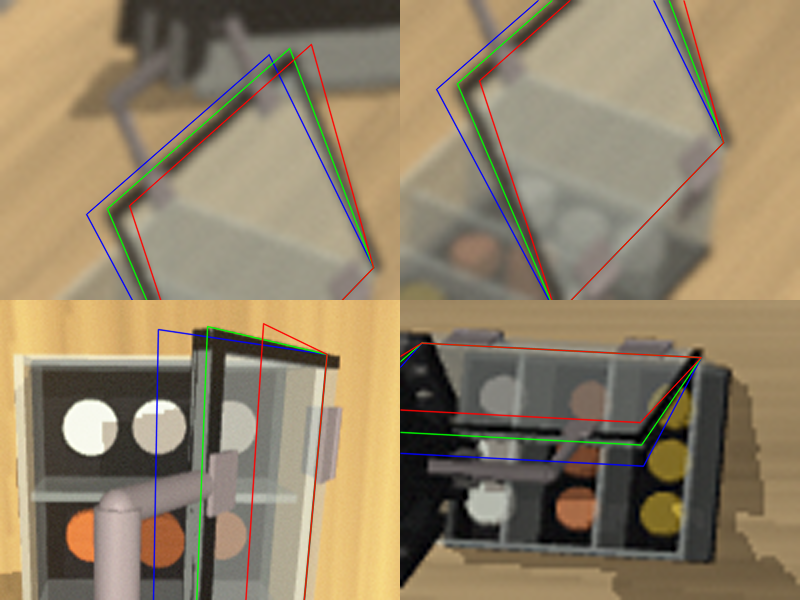

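```bash
python3 - <<'E'
from h import *
p=arc(1.047,.0187); p=p+.0025*np.r_[-.5*EX,.87]
bot.move_linear(p,speed=.03); bot.wait(.3); st('adj')
bot.wait(1.2); st('hold'); 
im=wrist('b4.png'); a=cv2.imread('pics/b3.png').astype(int)
T=np.load('pics/b4.png.npy')
# measure lid front edge column (dark) in wrist rows 80-120
for n in('b3','b4'):
    g=cv2.cvtColor(cv2.imread(f'pics/{n}.png'),cv2.COLOR_BGR2GRAY)[68:72].mean(0); print(n,[int(x) for x in g[285:325]])
H=RAIL+.17*EX
for d in(57,60,63):
    t=np.radians(d); print(d,proj('wrist',np.array([np.r_[H-.13*np.cos(t)*EX+.088*np.array([-EX[1],EX[0]]),.075+.13*np.sin(t)]]),T).round(1))
E
```

```text
adj t 43.82 p [0.5212 0.301  0.2081] g 0.089 F [ 1.9  1.3 -8.9]
hold t 45.02 p [0.5213 0.301  0.2083] g 0.089 F [  6.    0.  -15.9]
b3 [184, 185, 184, 180, 179, 177, 178, 179, 179, 184, 180, 84, 43, 44, 46, 43, 42, 45, 44, 41, 50, 47, 43, 41, 40, 41, 44, 41, 42, 43, 43, 41, 44, 42, 42, 44, 46, 44, 45, 48]
b4 [190, 186, 184, 184, 181, 182, 183, 184, 183, 187, 183, 74, 41, 42, 44, 45, 42, 45, 43, 43, 44, 44, 43, 43, 44, 44, 42, 44, 42, 41, 45, 42, 40, 44, 41, 40, 44, 44, 49, 52]
57 [[289.3  67.6]]
60 [[301.9  67. ]]
63 [[315.4  66.4]]
```

```bash
python3 - <<'E'
from h import *
p=arc(1.047,.0187)+.001*np.r_[-.5*EX,.87]
bot.move_linear(p,speed=.03)
for i in range(3): bot.wait(.7); st('hold')
E
```

```text
hold t 46.02 p [0.5213 0.3011 0.2081] g 0.091 F [-4.5 -3.1  0.4]
hold t 46.72 p [0.5213 0.3011 0.2081] g 0.086 F [-4.5 -3.1  0.9]
hold t 47.42 p [0.5213 0.3011 0.2081] g 0.086 F [-4.8 -3.2  0.8]
```

Stable, with low force. I'll do a last look at the rest of the scene and hand in.

```bash
python3 - <<'E'
from h import *
im=bot.camera('scene'); save('scene4.png',im)
a=cv2.imread('pics/scene0.png');b=cv2.imread('pics/scene1.png')
for t in('fob_green','fob_red','fob_plain','key','nest_pass','nest_reject'): print(t,[(np.round(x['bbox']).tolist(),round(x['confidence'],2)) for x in bot.search_frame('scene',t)[:1]])
bot.close_job()
E
```

```text
fob_green [([246.0, 203.0, 22.0, 20.0], 0.56)]
fob_red [([288.0, 60.0, 55.0, 85.0], 0.32)]
fob_plain [([226.0, 172.0, 14.0, 14.0], 0.74)]
key [([136.0, 241.0, 88.0, 85.0], 0.68)]
nest_pass [([234.0, 204.0, 46.0, 40.0], 0.83)]
nest_reject [([213.0, 172.0, 42.0, 35.0], 0.9)]
the job is handed in; nothing more can be done
```

The job is handed in at about 47.5 s of the 66 s allowed. Both tagged fobs are standing in their cradles and let go, and the arm is still holding the token box lid open at about 60°.

- **Fobs:** Each fob's underside came to rest about 12 mm above the counter, which is the cradle floor height. A scene picture after letting go showed green in green and red in red, with the plain fob and the key still in the rack. I viewed no picture of the fobs after lifting the lid, and I did not check the other bystanders one by one.
- **Lid angle:** The estimates do not agree exactly:

| Source | Angle |
|---|---|
| Handle position from the arm | 59.7–61.2° |
| Scene camera overlay | 60–61° |
| Wrist camera | 58.6–60°, depending on how the lid's thickness is read |
| Top camera | about 62° |

- **Holding force:** One small adjustment pushed the force on the handle up to about 16 N. I mostly took it back, and it then held steady at about 5–6 N with the TCP still over the last 1.4 s. The gripper reading slipped slightly during the lift and the hold, and was steady at the end.
- **Detector disagreement:** In the final scene picture the object detector was unreliable for three items. It boxed the lid as "fob_red" (0.32 confidence), the red cradle area as "fob_plain" (0.74), and the whole rack as "key". I relied on the earlier picture and the seating height instead.

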